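Take the cover off the rinse tub and hang it on the drip rack

ROBOT

A 6-joint arm with a two-finger parallel gripper is mounted at the origin on a cart in front of the work surface, level with it; the furniture and walls round the work are solid. World frame = base frame: x ahead of the robot, y to its left, z up, the work surface at z = 0. Lengths are in m, angles in rad, forces in N, time in s.
With the tool pointing down it reaches from about 0.275 to 0.825 m from the base axis. Payload 4.9 kg.
Tool frame: the origin (TCP) lies at the very end of the fingers, on their centre line; the grasp point (between the pads) lies 19 mm behind it (arm.grip_depth is the distance from the TCP to the grasp point, in m); z points along the fingers, y is the line along which they close (so a half turn about z gives the same grasp; the last joint's range is limited). The gripper opens to 85 mm and grips with 20 to 120 N. Pads are 22 mm wide; open, the fingers measure 114 mm over their backs; the gripper's body (76 mm by 85 mm) begins 54 mm behind the grasp point. The pads swing forward as they close: fully open they stand 13 mm farther back than shut.
Start: joints at [1.134, 0.326, -0.193, 1.052, 0, 1.437], TCP at [0.164, 0.525, 0.231] pointing down, gripper open.
Joint ranges: [-2.65, 2.65], [-0.97, 1.79], [-1.3, 1.35], [-1.93, 2.1], [-1.47, 1.37], [-3.14, 3.14]. Speed limits (rad/s): [2.57, 2.57, 3.14, 3.14, 3.14, 3.14].

INTERFACE

Orientations are given as a 3x3 rotation matrix whose columns are the frame's x, y, z axes.
In Python, from plant import arm gives the robot as it stands.
- The arm moves only by the shell command python3 -m creep 'ROWS' [OPENING]. ROWS is JSON, a list of rows, each a list of 4 numbers: the shift along the tool's x, y, z scaled (see below), then the turn about the tool's z scaled (see below). A call has exactly 10 rows; each row shifts and turns the commanded pose from where the row before left it, along the tool's axes as they then stand; what a row does not reach is not made up. The controller multiplies each number of a shift by 0.03 m and each number of a turn by 0.12 rad. A row lasts 1/10 s, in which the tool goes at most 50 mm and 8.59 degrees, less where a joint would pass 70% of its speed; a pose out of reach is approached as far as the arm can. A call with a number of a shift or a turn outside -1 to 1 is refused whole. A call with a gripper value outside its range is refused whole. OPENING is the opening, from 0 (shut) to 1 (fully open), set as the call begins (- or left out, the last holds). The fingers move at their own pace and stop on an object; the grip force is fixed at half the most. Time passes only in rows, so rows that do not move let the fingers close, or fill a call up. It gives the time, the measured TCP pose, the force, the opening and the grip force at its end, in the units of the state.
- arm.read_state(): the state, without advancing time (a new reading comes with each control period).
- arm.camera(name): name is "side" or "top"; returns a dict with "image" (400x640x3 uint8, red, green, blue), "vertical_fov" (degrees; the focal length in pixels is half the picture's height over the tangent of half this angle, whatever the lens; pixels are square), "cx", "cy" (the principal point, pixels), "xyz" and "attitude" of the camera in the world. Camera axes: x right, y up, looking along -z (the intrinsics and any distortion apply to the point x, -y, -z); pixel columns grow to the right and rows downward; lengths in m; the calibration is good to about 2 mm. A picture is of the moment at which its call begins. There is no depth.
- arm.close_job(): hands the job in; it is judged then, once.
The state is a dict: "t": time; "joints": joint angles; "dq": joint speeds; "joint_efforts": joint torques, N m; "eef_pos": TCP position; "tool_rot": TCP orientation; "wrist_force": force on the tool from outside, world axes, zero at the start; "ft_torque": the same for the moment, N m; "gripper_width": finger opening in m; "grasp_force": force on a finger pad.
Only numpy, scipy, OpenCV 4.12 (cv2) and the standard library are available. Lean on these libraries where they do the work, as an engineer would, in place of code of your own. Each camera call takes 0.05 s, during which the arm holds its last target. There are 200 camera calls.

TASK

The machined parts in the drained steel rinse tub have to dry, so take its wet cover off: lift the loose sloping cover by its black knob, clear of the tub, and hang it knob side up on the drip rack, centred, with its turned-down lip hooked down behind the rack's upper bar and the sheet lying on both bars. Lower it onto the bars rather than dropping it, do not lay it on the bench, and leave the oil bottle and the flange as they stand.

Things in the scene. Friction and masses are not known exactly. Their poses are not given: they have to be found in the camera images.
- rinse_tub: Fixed stainless rinse tub, 150 x 180 mm; origin on the bench under its middle; low front (90 mm high, with a small brass drain cock) towards its -x, rear 175 mm high. Its mouth slopes 30 degrees and has a 7 mm thick rolled rim. A 16 mm swan-neck rinse pipe rises behind it at x = +118 mm and arches forward over the cover in the plane y = 0, up to 412 mm high.
- spout (a point): End of the rinse pipe's brass nozzle (21 mm wide), 313 mm above the bench, about 155 mm straight above the cover's knob: a vertical gripper does not fit under it, but one tilted along the knob's axis, leaning back towards the tub's front, does.
- cover: Loose sheet-steel cover, 195 x 194 x 4 mm, 0.2 to 0.45 kg, lying on the tub's sloping mouth. Origin at the centre of the sheet's underside; x up the slope to the hooked rear lip, y left seen from the front, z out of the sheet on the knob's side. Side flanges reach 10 mm below the underside, inner faces at y = +-94 mm. Front edge at x = -97.5 mm.
- cover_knob (a point): Centre of the cover's black round knob (34 mm across, 26 mm tall, on a 12 mm high neck), on the cover's z axis 29 mm above the underside; its axes are those of the cover; the knob's axis is z. The knob's top is 13 mm farther along z.
- cover_lip (a point): Middle of the lower edge of the cover's rear lip, at (95.5, 0, -22) mm in the cover's frame. The lip, 194 mm wide, 4 mm thick, inner face at x = +93.5 mm, hangs 22 mm below the underside along the whole rear edge and hooks behind the tub's rear rim, so lift the cover at least 25 mm along its z before moving it elsewhere.
- drip_rack: Fixed drip rack: two level steel bars along its y, 12 mm thick, 156 mm long, on wire legs in a blue plastic tray 170 x 180 mm with 20 mm walls; origin on the bench under the tray's middle. Upper bar's centre at (63, 0, 167) mm, lower bar's at (-58, 0, 83) mm: they carry a sheet sloping 35 degrees, low end towards -x. The bars fit between the cover's side flanges with 16 mm to spare each side.
- rack_seat (a point): Where the cover frame lies when the cover hangs properly, lip against the upper bar: at (-12, 0, 122) mm in the rack's frame, x up the slope, y left, z out of the slope. In this frame the upper bar's axis is at x = +87.5, z = -6 mm, the lower bar's at x = -60, z = -6 mm. Set the cover down a few mm up the slope (+x) so that the lip passes behind the upper bar.
- oil_bottle: Bystander: pump bottle of oil, 54 mm wide, 190 mm tall; origin under its middle.
- flange: Bystander: pale machined flange, 64 mm across, 24 mm high; origin under its middle.

How it is judged:
By the outcome, as a careful person would: the job done as asked, in the order asked, and still so for the second after the job is handed in, with the robot touching nothing.
It also fails if it takes over 35 s, if anything falls off the work surface, if the arm or the gripper's body presses on something with over 40 N, if the wrist force passes 120 N, or if a joint passes its speed limit or range.

## Working session

There is one attempt and no reset: what is moved stays moved. The work goes in short steps, Python scripts to look and compute and a shell command to move; the robot and the scene stay as the last step left them, time stands still between calls to the robot, and variables do not carry over. Pictures are saved under pics/ and viewed, at most 10 in all, crops included, and the job is handed in when it is done.

```bash
ls; mkdir -p pics; python3 - <<'E'
from plant import arm
import cv2,pickle
d={}
for n in("side","top"):
    c=arm.camera(n);d[n]=c
    cv2.imwrite(f"pics/{n}0.png",c["image"][:,:,::-1])
    print({k:v for k,v in c.items() if k!="image"})
pickle.dump(d,open("cam0.pkl","wb"))
s=arm.read_state();print(s["t"],s["eef_pos"],s["tool_rot"],s["gripper_width"])
E
```

```text
pics
{'vertical_fov': 43.54375311385177, 'cx': 317.47273967408813, 'cy': 200.5583087533599, 'xyz': array([ 0.08180836, -0.50406087,  0.73732862]), 'attitude': array([[ 0.83397115,  0.30920027, -0.45704191],
       [-0.5516353 ,  0.44643842, -0.70455037],
       [-0.0138061 ,  0.83969514,  0.54288255]])}
{'vertical_fov': 54.47032177131281, 'cx': 321.9706133132706, 'cy': 194.73632372513296, 'xyz': array([0.30488203, 0.15507771, 1.05393606]), 'attitude': array([[ 0.26150811,  0.92968161, -0.25943326],
       [-0.9651796 ,  0.25007738, -0.07674403],
       [-0.00646912,  0.27046888,  0.96270698]])}
0.1 [0.16378074 0.52450548 0.23055622] [[-9.54512874e-01  2.98168982e-01 -6.57056832e-04]
 [ 2.98169643e-01  9.54511792e-01 -1.45046497e-03]
 [ 1.94684830e-04 -1.58040189e-03 -9.99998732e-01]] 0.0855313534919473
```

View pics/side0.png

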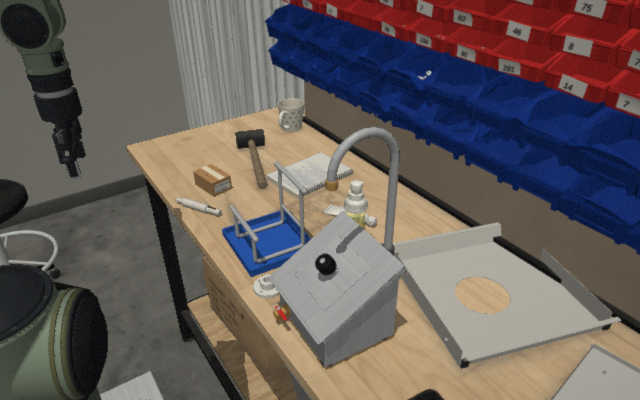

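View pics/top0.png

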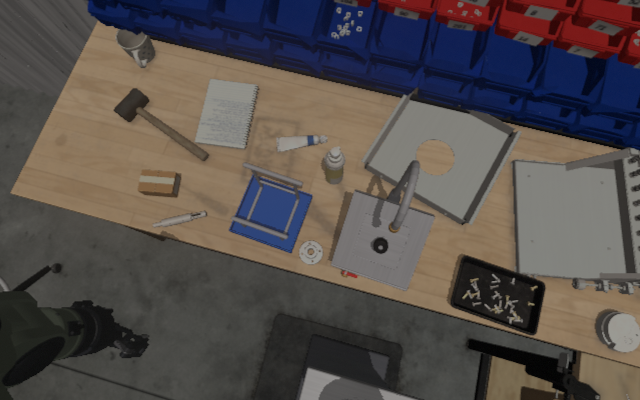

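The side view shows the knob at about (326,264), the rack around (265,220) and the nozzle at (332,184). The top view shows the knob at (380,245), the tray around (271,212) and the flange at (311,252). I'll enlarge crops to pick out corners.

```bash
python3 - <<'E'
import cv2
a=cv2.imread("pics/side0.png")[140:370,210:415]; b=cv2.imread("pics/top0.png")[140:300,220:450]
cv2.imwrite("pics/sideC.png",cv2.resize(a,None,fx=2.6,fy=2.6,interpolation=cv2.INTER_CUBIC))
cv2.imwrite("pics/topC.png",cv2.resize(b,None,fx=3.4,fy=3.4,interpolation=cv2.INTER_CUBIC))
E
```

```text
(no output)
```

View pics/sideC.png

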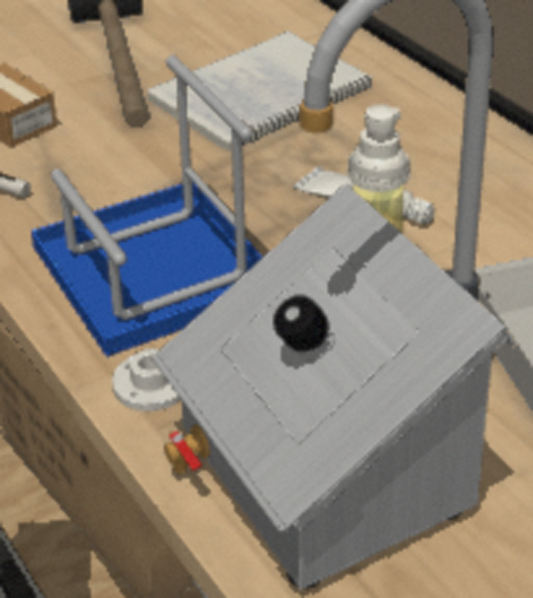

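View pics/topC.png

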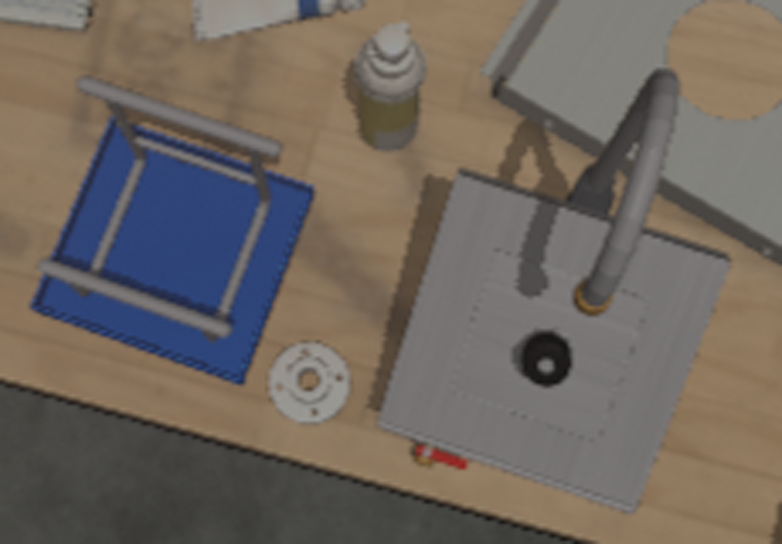

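Side crop (scale 2.6): knob at (302,323), cover corners at (342,186), (503,337), (290,527) and (160,355), bar ends at (175,65), (247,133), (57,174) and (118,256). In the top crop (scale 3.4) the same points are also clear, so I'll triangulate.

```bash
cat > h.py <<'E'
import numpy as np
def ray(c,p):
    f=200/np.tan(np.radians(c["vertical_fov"])/2)
    d=c["attitude"]@np.array([(p[0]-c["cx"])/f,-(p[1]-c["cy"])/f,-1]);return c["xyz"],d/np.linalg.norm(d)
def tri(cs,ps):
    A=np.zeros((3,3));b=np.zeros(3);R=[ray(c,p) for c,p in zip(cs,ps)]
    for o,d in R:
        M=np.eye(3)-np.outer(d,d);A+=M;b+=M@o
    x=np.linalg.solve(A,b);return x,max(np.linalg.norm((np.eye(3)-np.outer(d,d))@(x-o)) for o,d in R)
def plane(c,p,z):
    o,d=ray(c,p);return o+d*(z-o[2])/d[2]
S=lambda u,v:(210+(u+.5)/2.6-.5,140+(v+.5)/2.6-.5)
T=lambda u,v:(220+(u+.5)/3.4-.5,140+(v+.5)/3.4-.5)
E
python3 - <<'E'
from h import *
import pickle
np.set_printoptions(precision=4,suppress=True)
d=pickle.load(open("cam0.pkl","rb"));s,t=d["side"],d["top"]
P={}
for n,a,b in [("knob",(302,323),(546,358)),("RL",(342,186),(460,172)),("RR",(503,337),(729,260)),("FR",(290,527),(634,510)),("FL",(160,355),(379,427)),("nozzle",(316,128),(592,304)),
 ("UL",(175,65),(82,84)),("UR",(247,133),(277,151)),("LL",(57,174),(44,266)),("LR",(118,256),(227,329))]:
    P[n],e=tri((s,t),(S(*a),T(*b)));print(n,P[n],round(e,4))
an=lambda v:np.degrees(np.arctan2(v[1],v[0]))
print("cover yaw",an(P["RL"]-P["FL"]),an(P["RR"]-P["FR"]),an(P["RL"]-P["RR"])-90,an(P["FL"]-P["FR"])-90)
print("rack yaw",an(P["UL"]-P["UR"])-90,an(P["LL"]-P["LR"])-90,an(P["UL"]+P["UR"]-P["LL"]-P["LR"]))
print("len",[np.linalg.norm(P[a]-P[b]) for a,b in(("RL","FL"),("RR","FR"),("RL","RR"),("UL","UR"),("LL","LR"))])
# tray top corners at z=.02, flange top, bottle top
for n,p in dict(tFL=(33,308),tFR=(242,383),tRR=(313,187),flange=(310,381)).items(): print(n,plane(t,T(*p),.02))
print("bottle",tri((s,t),(S(381,112),T(394,35))))
print("cc",sum(P[k] for k in("RL","RR","FL","FR"))/4,"rc",sum(P[k] for k in("UL","UR","LL","LR"))/4)
E
```

```text
knob [0.4655 0.0649 0.1591] 0.0008
RL [0.5671 0.1541 0.1846] 0.0026
RR [ 0.5578 -0.0373  0.1753] 0.0017
FR [ 0.3908 -0.0271  0.0895] 0.0028
FL [0.4005 0.162  0.0912] 0.0036
nozzle [0.4748 0.062  0.3137] 0.0009
UL [0.5721 0.4302 0.1615] 0.002
UR [0.5567 0.28   0.1701] 0.0011
LL [0.4484 0.4361 0.0852] 0.0009
LR [0.4366 0.2899 0.0887] 0.0006
cover yaw -2.700272576731759 -3.5011990721601913 -2.772120319362628 -2.9371290802381935
rack yaw -5.836507520301026 -4.6275380386389315 -3.727215019595605
len [np.float64(0.1912255381324251), np.float64(0.18807828918506664), np.float64(0.1919026856536277), np.float64(0.151238614483261), np.float64(0.14673999145102204)]
tFL [0.4225 0.4529 0.02  ]
tFR [0.4088 0.2758 0.02  ]
tRR [0.5764 0.265  0.02  ]
flange [0.4242 0.225  0.02  ]
bottle (array([0.6539, 0.2224, 0.1862]), np.float64(0.0009687079351221175))
cc [0.479  0.0629 0.1352] rc [0.5034 0.3591 0.1264]
```

The measured sizes match the given ones: cover yaw is about -2.9° and rack yaw about -4.2°. The rows carry no tilt, so I'll first rise and swing to the tub's azimuth. There I'll see how the arm behaves at its reach limit.

```bash
python3 -m creep '[[-0.2,-0.7,-0.6,-0.21],[-0.2,-0.7,-0.6,-0.21],[-0.2,-0.7,-0.6,-0.21],[-0.2,-0.7,-0.6,-0.21],[-0.2,-0.7,-0.6,-0.21],[-0.2,-0.7,-0.6,-0.21],[-0.2,-0.7,-0.6,-0.21],[-0.2,-0.7,-0.6,-0.21],[-0.2,-0.7,-0.6,-0.21],[-0.2,-0.7,-0.6,-0.21]]' 1; python3 -c "
from plant import arm
s=arm.read_state();print(s['joints'],s['tool_rot'])"
```

```text
t: 1.1
eef_pos: [0.1831, 0.3069, 0.4118]
tool_rot: [[-0.999, 0.049, -0.0], [0.049, 0.999, -0.0], [0.0, -0.0, -1.0]]
wrist_force: [1.2, 0.0, 0.4]
gripper_width: 0.0853
grasp_force: 0.0
[ 8.25572635e-01 -1.04974943e-01 -2.30540318e-01  1.44571816e+00
 -4.53173677e-05  8.74951070e-01] [[-9.98781092e-01  4.93582997e-02 -2.97085811e-04]
 [ 4.93584136e-02  9.98781055e-01 -3.88795765e-04]
 [ 2.77533382e-04 -4.02985543e-04 -9.99999880e-01]]
```

```bash
python3 -m creep '[[-0.4,-0.83,-0.4,0],[-0.4,-0.83,-0.4,0],[-0.4,-0.83,-0.4,0],[-0.4,-0.83,-0.4,0],[-0.4,-0.83,-0.4,0],[-0.4,-0.83,-0.4,0],[-0.4,-0.83,-0.4,0],[-0.4,-0.83,-0.4,0],[-0.4,-0.83,-0.4,0],[-0.4,-0.83,-0.4,0]]'; python3 -c "
from plant import arm
s=arm.read_state();print(s['joints'])"
```

```text
t: 2.1
eef_pos: [0.2906, 0.0522, 0.5316]
tool_rot: [[-0.999, 0.051, -0.0], [0.051, 0.999, 0.0], [0.0, 0.0, -1.0]]
wrist_force: [1.1, 1.2, -0.5]
gripper_width: 0.0854
grasp_force: 0.0
[-7.44626658e-02 -1.79170142e-01  1.32632886e-02  1.76331248e+00
  7.36790374e-05 -2.34751536e-02]
```

```bash
python3 -m creep '[[0,0,-1,0],[0,0,-1,0],[0,0,-1,0],[0,0,-1,0],[0,0,-1,0],[0,0,-1,0],[0,0,-1,0],[0,0,-1,0],[0,0,-1,0],[0,0,-1,0]]'; python3 -c "
from plant import arm
s=arm.read_state();print(s['joints'])"
```

```text
t: 3.1
eef_pos: [0.2917, 0.0553, 0.6941]
tool_rot: [[-0.992, 0.051, 0.119], [0.05, 0.999, -0.009], [-0.119, -0.003, -0.993]]
wrist_force: [0.0, 0.3, -0.3]
gripper_width: 0.0852
grasp_force: 0.0
[-0.0606639  -0.07137134  0.58081505  2.10353534 -0.00225957 -0.01010765]
```

At the limit the tool does tilt outward, now about 7°, along azimuth -4°. I'll keep going up.

```bash
python3 -m creep '[[0,0,-1,0],[0,0,-1,0],[0,0,-1,0],[0,0,-1,0],[0,0,-1,0],[0,0,-1,0],[0,0,-1,0],[0,0,-1,0],[0,0,-1,0],[0,0,-1,0]]'; python3 -c "
from plant import arm
s=arm.read_state();print(s['joints'])"
```

```text
t: 4.1
eef_pos: [0.2599, 0.0657, 0.758]
tool_rot: [[-0.946, 0.052, 0.32], [0.047, 0.999, -0.024], [-0.321, -0.008, -0.947]]
wrist_force: [-0.3, 0.1, -0.2]
gripper_width: 0.0854
grasp_force: 0.0
[-0.00399204 -0.16188575  0.69719643  2.10354426 -0.02272676  0.04292139]
```

```bash
python3 -m creep '[[0,0,-1,0],[0,0,-1,0],[0,0,-1,0],[0,0,-1,0],[0,0,-1,0],[0,0,-1,0],[0,0,-1,0],[0,0,-1,0],[0,0,-1,0],[0,0,-1,0]]'; python3 -c "
from plant import arm
s=arm.read_state();print(s['joints'])"
```

```text
t: 5.1
eef_pos: [0.192, 0.0768, 0.8139]
tool_rot: [[-0.86, 0.044, 0.508], [0.041, 0.999, -0.017], [-0.508, 0.006, -0.861]]
wrist_force: [0.8, -0.1, 0.1]
gripper_width: 0.0854
grasp_force: 0.0
[ 0.18559495 -0.28069683  0.77444358  2.10356291 -0.11090933  0.20194673]
```

Tilt is 30.5° at azimuth -2°, which is close to the knob's axis. I'll approach now: about 97 mm along tool x and 720 mm along tool z.

```bash
python3 -m creep '[[0.3,0,1,0],[0.3,0,1,0],[0.3,0,1,0],[0.3,0,1,0],[0.3,0,1,0],[0.3,0,1,0],[0.3,0,1,0],[0.3,0,1,0],[0.3,0,1,0],[0.3,0,1,0]]'; cat > st.py <<'E'
from plant import arm
import numpy as np,sys
np.set_printoptions(precision=4,suppress=True)
s=arm.read_state();R=np.array(s["tool_rot"]);p=np.array(s["eef_pos"])
print("q",np.array(s["joints"]),"p",p,"z",R[:,2],"tilt",np.degrees(np.arccos(-R[2,2])),"az",np.degrees(np.arctan2(R[1,2],R[0,2])),"y az",np.degrees(np.arctan2(R[1,1],R[0,1])))
if len(sys.argv)>1:
    g=np.array(eval(sys.argv[1]))+(.019-.002)*R[:,2]
    print("to go (m, tool axes)",R.T@(g-p))
E
python3 st.py "(.466,.0642,.158)"
```

```text
t: 6.1
eef_pos: [0.267, 0.0752, 0.5078]
tool_rot: [[-0.861, 0.045, 0.507], [0.042, 0.999, -0.018], [-0.507, 0.006, -0.862]]
wrist_force: [0.1, 1.2, 0.6]
gripper_width: 0.0851
grasp_force: 0.0
q [ 0.0603 -0.6546 -0.4192  1.2764 -0.0483  0.0936] p [0.267  0.0752 0.5078] z [ 0.5068 -0.0178 -0.8619] tilt 30.468648821927253 az -2.0122916879599773 y az 87.42916576154754
to go (m, tool axes) [ 0.0056 -0.004   0.4196]
```

```bash
python3 -m creep '[[0.02,-0.01,1,0],[0.02,-0.01,1,0],[0.02,-0.01,1,0],[0.02,-0.02,1,0],[0.02,-0.01,1,0],[0.02,-0.01,1,0],[0.02,-0.01,1,0],[0.02,-0.02,1,0],[0.02,-0.01,1,0],[0.02,-0.01,0.8,0]]'; python3 st.py "(.466,.0642,.158)"
```

```text
t: 7.1
eef_pos: [0.4105, 0.0667, 0.2511]
tool_rot: [[-0.862, 0.045, 0.506], [0.042, 0.999, -0.018], [-0.506, 0.006, -0.863]]
wrist_force: [0.0, -0.2, -1.1]
gripper_width: 0.0856
grasp_force: 0.0
q [-0.0059 -0.3334 -0.9513  0.4226 -0.0149  0.0366] p [0.4105 0.0667 0.2511] z [ 0.5056 -0.0179 -0.8626] tilt 30.394568904575266 az -2.026088833747355 y az 87.42467400436249
to go (m, tool axes) [-0.0008 -0.0005  0.1254]
```

```bash
python3 -m creep '[[0,0,0.6,0],[0,0,0.6,0],[0,0,0.6,0],[0,0,0.5,0],[0,0,0.5,0],[0,0,0.4,0],[0,0,0.4,0],[0,0,0.3,0],[0,0,0.2,0],[0,0,0,0]]'; python3 st.py "(.466,.0642,.158)"; python3 - <<'E'
from plant import arm
import cv2
a=arm.camera("side")["image"][140:370,210:415,::-1]
cv2.imwrite("pics/g1.png",cv2.resize(a,None,fx=2.6,fy=2.6,interpolation=cv2.INTER_CUBIC))
E
```

```text
t: 8.1
eef_pos: [0.4726, 0.0645, 0.1459]
tool_rot: [[-0.862, 0.045, 0.505], [0.042, 0.999, -0.018], [-0.505, 0.006, -0.863]]
wrist_force: [0.8, -0.9, -0.9]
gripper_width: 0.0852
grasp_force: 0.0
q [-0.0116 -0.008  -1.0446  0.0043 -0.0119  0.0315] p [0.4726 0.0645 0.1459] z [ 0.5052 -0.0178 -0.8628] tilt 30.36439543693491 az -2.0153104803549686 y az 87.43089770674788
to go (m, tool axes) [-0.0004 -0.0005  0.0032]
```

View pics/g1.png

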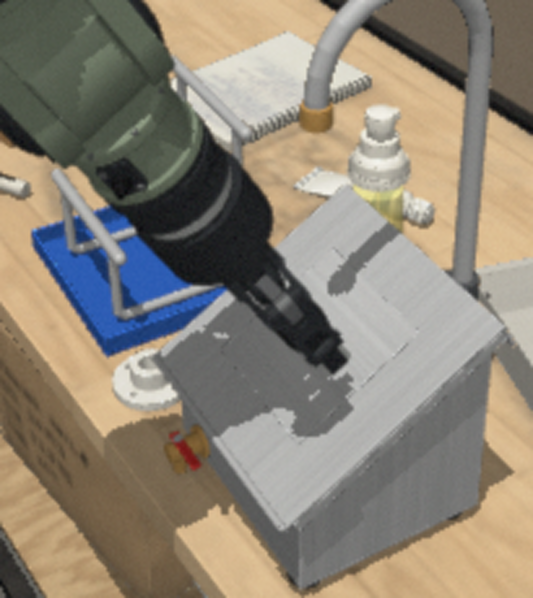

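The fingers stand around the knob at crop (330,350), square to the sheet and clear of the nozzle at (316,118). I'll close now.

```bash
python3 -m creep '[[0,0,0.1,0],[0,0,0,0],[0,0,0,0],[0,0,0,0],[0,0,0,0],[0,0,0,0],[0,0,0,0],[0,0,0,0],[0,0,0,0],[0,0,0,0]]' 0; python3 st.py "(.466,.0642,.158)"
```

```text
t: 9.15
eef_pos: [0.4743, 0.0648, 0.1445]
tool_rot: [[-0.861, 0.044, 0.507], [0.041, 0.999, -0.017], [-0.507, 0.007, -0.862]]
wrist_force: [-5.9, 2.1, 7.7]
gripper_width: 0.0326
grasp_force: 58.6
q [-0.0117 -0.0019 -1.0455 -0.0046 -0.0107  0.0312] p [0.4743 0.0648 0.1445] z [ 0.5069 -0.0166 -0.8619] tilt 30.474549767399097 az -1.878406088782892 y az 87.47922739500478
to go (m, tool axes) [ 0.0003 -0.0009  0.0012]
```

```bash
python3 -m creep '[[0,0,-0.15,0],[0,0,-0.25,0],[0,0,-0.35,0],[0,0,-0.4,0],[0,0,-0.4,0],[0,0,-0.4,0],[0,0,-0.4,0],[0,0,-0.4,0],[0,0,-0.4,0],[0,0,-0.4,0]]'; python3 st.py "(.466,.0642,.158)"; python3 - <<'E'
from plant import arm
import cv2
a=arm.camera("side")["image"][100:370,200:440,::-1]
cv2.imwrite("pics/g2.png",cv2.resize(a,None,fx=2,fy=2,interpolation=cv2.INTER_CUBIC))
E
```

```text
t: 10.15
eef_pos: [0.4187, 0.0661, 0.2353]
tool_rot: [[-0.863, 0.045, 0.504], [0.042, 0.999, -0.018], [-0.504, 0.005, -0.864]]
wrist_force: [0.2, 0.1, -3.5]
gripper_width: 0.0324
grasp_force: 63.3
q [-0.0076 -0.2926 -0.9712  0.3639 -0.0142  0.0352] p [0.4187 0.0661 0.2353] z [ 0.504  -0.0181 -0.8635] tilt 30.28321931720659 az -2.052873219779582 y az 87.4141423827024
to go (m, tool axes) [-0.0019 -0.0002  0.1077]
```

View pics/g2.png

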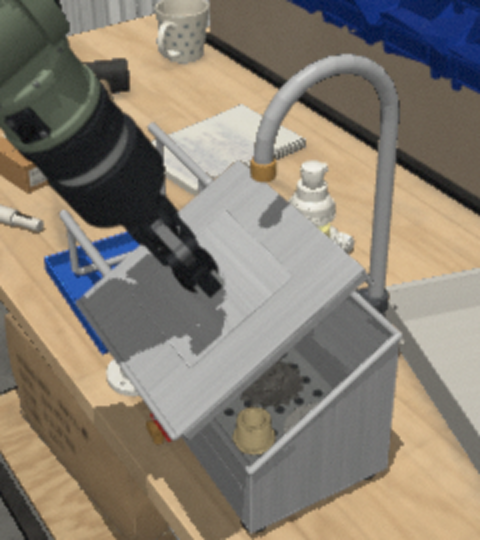

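The cover is held square and well clear of the tub: its front edge is at crop (170,435) and its rear corner near (360,270). I'll carry it left over the rack, turning it about -1.3° in yaw.

```bash
python3 -m creep '[[0,0.2,-0.2,0],[0,0.4,-0.2,0.1],[0,0.6,-0.2,0.1],[0,0.7,-0.1,0],[-0.05,0.7,0,0],[-0.05,0.7,0,0],[-0.05,0.7,0,0],[-0.05,0.7,0,0],[-0.05,0.7,0,0],[-0.05,0.7,0,0]]'; python3 -m creep '[[-0.05,0.7,0.1,0],[-0.05,0.7,0.1,0],[-0.05,0.7,0.1,0],[-0.05,0.6,0.1,0],[0,0.5,0.1,0],[0,0.3,0.1,0],[0,0.2,0,0],[0,0.1,0,0],[0,0,0,0],[0,0,0,0]]'; python3 st.py "(.4396,.3635,.2088)"
```

```text
t: 11.2
eef_pos: [0.4282, 0.2498, 0.2605]
tool_rot: [[-0.861, 0.065, 0.505], [0.065, 0.998, -0.018], [-0.505, 0.017, -0.863]]
wrist_force: [1.9, -0.0, -3.4]
gripper_width: 0.0327
grasp_force: 63.4
t: 12.2
eef_pos: [0.4507, 0.3612, 0.2511]
tool_rot: [[-0.86, 0.066, 0.506], [0.066, 0.998, -0.018], [-0.506, 0.018, -0.862]]
wrist_force: [0.0, -0.0, -3.5]
gripper_width: 0.0324
grasp_force: 63.4
q [ 0.7333  0.1248 -0.5416  0.5049 -0.3601  0.7306] p [0.4507 0.3612 0.2511] z [ 0.5063 -0.0181 -0.8622] tilt 30.43921412443751 az -2.0507072840058465 y az 86.214239847142
to go (m, tool axes) [0.0311 0.0009 0.0478]
```

```bash
python3 -m creep '[[0.1,0,0.1,0],[0.15,0,0.15,0],[0.15,0,0.2,0],[0.15,0,0.2,0],[0.15,0,0.2,0],[0.15,0,0.2,0],[0.1,0,0.2,0],[0.1,0,0.1,0],[0,0,0,0],[0,0,0,0]]'; python3 st.py "(.4396,.3635,.2088)"; python3 - <<'E'
from plant import arm
import cv2,pickle,numpy as np
d={n:arm.camera(n) for n in("side","top")};pickle.dump(d,open("cam1.pkl","wb"))
a=d["side"]["image"][130:330,190:360,::-1];b=d["top"]["image"][120:260,200:380,::-1]
z=np.zeros((560,800,3),np.uint8)
a=cv2.resize(a,None,fx=2.2,fy=2.2,interpolation=3);b=cv2.resize(b,None,fx=2.3,fy=2.3,interpolation=3)
z[:a.shape[0],:a.shape[1]]=a;z[:b.shape[0],380:380+b.shape[1]]=b
cv2.imwrite("pics/g3.png",z)
E
```

```text
t: 13.2
eef_pos: [0.4443, 0.363, 0.2002]
tool_rot: [[-0.86, 0.066, 0.506], [0.066, 0.998, -0.018], [-0.506, 0.018, -0.862]]
wrist_force: [-0.0, 0.3, -3.1]
gripper_width: 0.0324
grasp_force: 63.4
q [ 0.7455  0.1781 -0.6246  0.3725 -0.3646  0.7421] p [0.4443 0.363  0.2002] z [ 0.5064 -0.0178 -0.8621] tilt 30.44739853891386 az -2.0098418056134677 y az 86.24122967422512
to go (m, tool axes) [-0.0002  0.0003  0.0072]
```

View pics/g3.png

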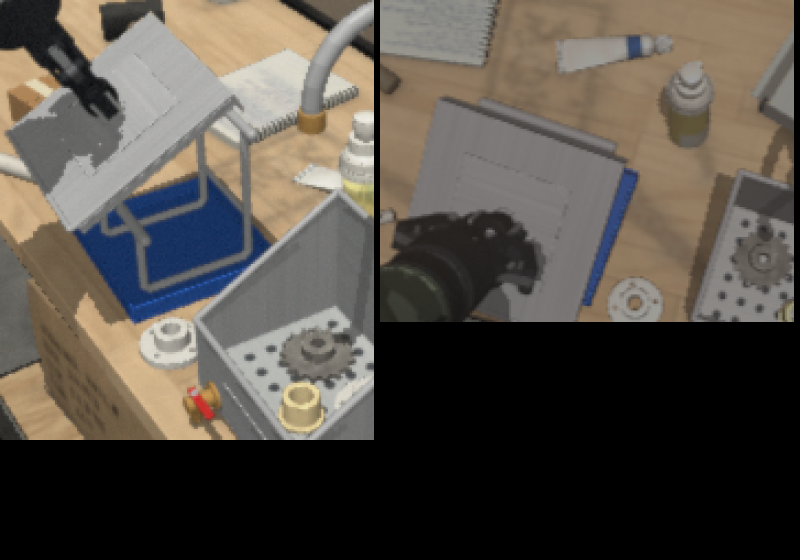

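Side half: the cover is above the rack, rear corners at (153,12) and (242,100), front right at (75,230). Top half: rear corners at (440,98) and (625,158), with the upper bar showing just behind the rear edge. I'll check the held pose.

```bash
python3 - <<'E'
from h import *
import pickle
np.set_printoptions(precision=4,suppress=True)
d=pickle.load(open("cam1.pkl","rb"));s,t=d["side"],d["top"]
S=lambda u,v:(190+(u+.5)/2.2-.5,130+(v+.5)/2.2-.5);T=lambda u,v:(200+(u-379.5)/2.3-.5,120+(v+.5)/2.3-.5)
RL,e=tri((s,t),(S(153,12),T(440,98)));RR,e2=tri((s,t),(S(242,100),T(625,158)));print(RL,e,RR,e2,"yaw",np.degrees(np.arctan2(*(RL-RR)[[1,0]]))-90)
def fr(yaw,tilt):
    a,b=np.radians(yaw),np.radians(tilt);y=np.array([-np.sin(a),np.cos(a),0]);x=np.array([np.cos(a)*np.cos(b),np.sin(a)*np.cos(b),np.sin(b)]);return np.c_[x,y,np.cross(x,y)]
p=np.array([.4443,.363,.2002]);tz=np.array([.5064,-.0178,-.8621]);k=p-.0178*tz
C=fr(-4.2,30);o=k-.029*C[:,2]
print("knob",k,"pred RL,RR",o+C@[.0975,.097,.004],o+C@[.0975,-.097,.004])
F=fr(-4.2,35);seat=np.array([.488,.360,.122])
for n,q in dict(knob=k,lip=o+C@[.0935,0,-.022],under_front=o+C@[-.06,0,0]).items(): print(n,F.T@(q-seat)*1e3)
# rack bars remeasured in seat frame
for q in ([.5721,.4302,.1615],[.5567,.28,.1701],[.4484,.4361,.0852],[.4366,.2899,.0887]): print(F.T@(np.array(q)-seat)*1e3)
E
```

```text
[0.5412 0.4462 0.2414] 0.0006791750650773535 [0.5334 0.2583 0.2271] 0.0007317341043577978 yaw -2.3889350353919383
knob [0.4353 0.3633 0.2155] pred RL,RR [0.5391 0.453  0.2426] [0.5249 0.2595 0.2426]
knob [ 10.3917  -0.5527 106.9215]
lip [99.0909 -0.5527 47.9665]
under_front [-51.9075  -0.5527  83.2612]
[ 87.1504  76.1708 -12.8028]
[ 88.5131 -74.7537  -3.2583]
[-58.0244  72.9954  -4.2954]
[-56.8859 -73.6762  -0.8198]
```

Prediction and measurement agree to within a few mm: the lip is about 5 mm behind the bar and centring is within 1 mm. I'll lower along the rack's normal.

```bash
python3 -m creep '[[-0.02,0,0.15,0],[-0.02,-0.01,0.22,0],[-0.02,0,0.25,0],[-0.02,-0.01,0.25,0],[-0.02,0,0.25,0],[-0.02,-0.01,0.23,0],[-0.02,0,0.2,0],[-0.02,-0.01,0.2,0],[0,0,0.15,0],[0,0,0,0]]'; python3 st.py; python3 - <<'E'
from plant import arm
import cv2,pickle,numpy as np
d={n:arm.camera(n) for n in("side","top")};pickle.dump(d,open("cam2.pkl","wb"))
a=d["side"]["image"][130:330,190:360,::-1];b=d["top"]["image"][120:260,200:380,::-1]
z=np.zeros((560,800,3),np.uint8)
a=cv2.resize(a,None,fx=2.2,fy=2.2,interpolation=3);b=cv2.resize(b,None,fx=2.3,fy=2.3,interpolation=3)
z[:a.shape[0],:a.shape[1]]=a;z[:b.shape[0],380:380+b.shape[1]]=b
cv2.imwrite("pics/g4.png",z)
E
```

```text
t: 14.3
eef_pos: [0.4771, 0.3601, 0.1527]
tool_rot: [[-0.86, 0.066, 0.506], [0.066, 0.998, -0.018], [-0.506, 0.017, -0.863]]
wrist_force: [-0.6, -0.1, -3.8]
gripper_width: 0.0324
grasp_force: 63.4
q [ 0.6951  0.2742 -0.6473  0.2377 -0.3448  0.6931] p [0.4771 0.3601 0.1527] z [ 0.5057 -0.0184 -0.8625] tilt 30.397013975254595 az -2.0874392273256897 y az 86.22255390112059
```

View pics/g4.png

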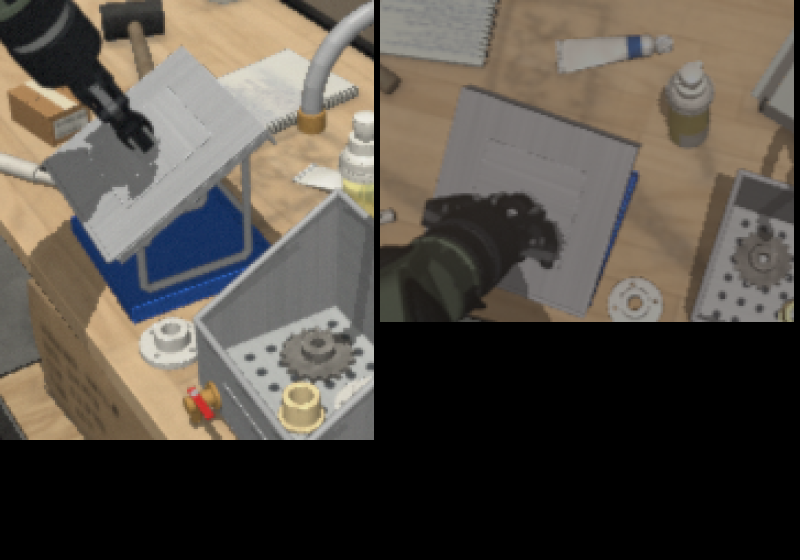

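The cover now hides the upper bar in both views (side half around (205,130)) and there is no contact force. I'll continue slowly to contact.

```bash
python3 -m creep '[[-0.01,0,0.05,0],[0,0,0.05,0],[-0.01,0,0.05,0],[0,0,0.05,0],[-0.01,0,0.05,0],[0,0,0.05,0],[-0.01,0,0.05,0],[0,0,0.05,0],[0,0,0.05,0],[0,0,0,0]]'; python3 st.py
```

```text
t: 15.4
eef_pos: [0.4848, 0.3602, 0.1422]
tool_rot: [[-0.86, 0.065, 0.506], [0.065, 0.998, -0.018], [-0.506, 0.018, -0.862]]
wrist_force: [-3.7, 0.1, -0.3]
gripper_width: 0.0323
grasp_force: 64.1
q [ 0.685   0.2975 -0.6491  0.2085 -0.3403  0.6827] p [0.4848 0.3602 0.1422] z [ 0.506  -0.0176 -0.8623] tilt 30.420016362694405 az -1.990153539628178 y az 86.26137247031745
```

Contact came where predicted, at knob height 36 mm in the seat frame. I'll press gently so the cover pivots in the grip onto the lower bar, easing it down-slope.

```bash
python3 -m creep '[[0,0,0.03,0],[0,0,0.03,0],[0,0,0.03,0],[0.01,0,0.03,0],[0.02,0,0.03,0],[0.02,0,0.03,0],[0.02,0,0.03,0],[0.02,0,0.03,0],[0,0,0,0],[0,0,0,0]]'; python3 st.py
```

```text
t: 16.4
eef_pos: [0.4868, 0.3607, 0.136]
tool_rot: [[-0.859, 0.065, 0.508], [0.065, 0.998, -0.017], [-0.508, 0.019, -0.861]]
wrist_force: [-6.8, 0.8, 4.0]
gripper_width: 0.0326
grasp_force: 65.1
q [ 0.6838  0.3093 -0.6545  0.1883 -0.3409  0.6808] p [0.4868 0.3607 0.136 ] z [ 0.5082 -0.0171 -0.8611] tilt 30.563072830297493 az -1.9245851961901084 y az 86.27411631689088
```

```bash
python3 -m creep '[[0.02,0,0.02,0],[0.03,0,0.01,0],[0.03,0,0,0],[0.03,0,0,0],[0.03,0,0,0],[0.03,0,0,0],[0.02,0,0,0],[0,0,0,0],[0,0,0,0],[0,0,0,0]]'; python3 st.py; python3 - <<'E'
from plant import arm
import cv2,pickle,numpy as np
d={n:arm.camera(n) for n in("side","top")};pickle.dump(d,open("cam3.pkl","wb"))
a=d["side"]["image"][130:300,190:360,::-1];b=d["top"]["image"][120:260,210:360,::-1]
z=np.zeros((560,800,3),np.uint8)
a=cv2.resize(a,None,fx=2.6,fy=2.6,interpolation=3);b=cv2.resize(b,None,fx=2.3,fy=2.3,interpolation=3)
z[:a.shape[0],:a.shape[1]]=a;z[:b.shape[0],450:450+b.shape[1]]=b
cv2.imwrite("pics/g5.png",z)
E
```

```text
t: 17.4
eef_pos: [0.4848, 0.3613, 0.1343]
tool_rot: [[-0.856, 0.067, 0.513], [0.067, 0.998, -0.018], [-0.513, 0.02, -0.858]]
wrist_force: [-1.8, -0.3, 5.9]
gripper_width: 0.0325
grasp_force: 65.0
q [ 0.6892  0.3103 -0.6623  0.177  -0.3465  0.6867] p [0.4848 0.3613 0.1343] z [ 0.5128 -0.0176 -0.8584] tilt 30.867454216888206 az -1.9619524266189008 y az 86.16596801654164
```

View pics/g5.png

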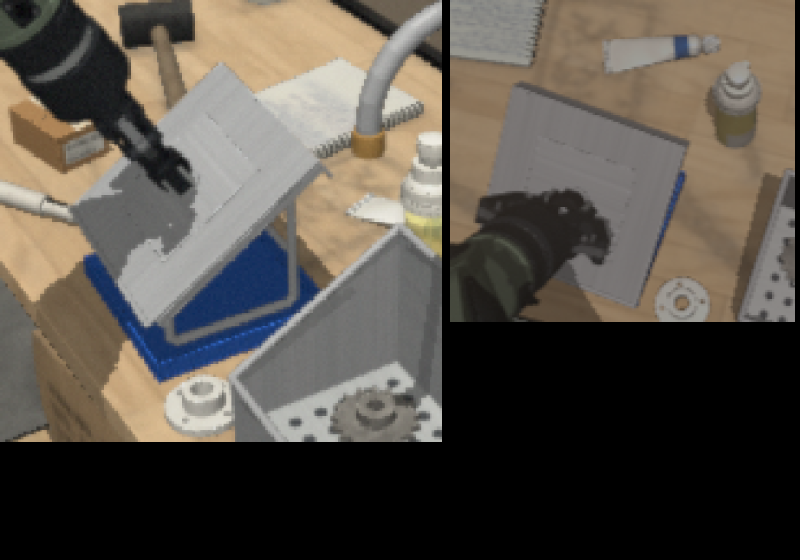

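The cover lies on the rack: lip end at side half (325,172), just behind the upper leg's top at (292,200), and sheet down over the lower bar. I'll slide it another 3 mm toward the bar, then release.

```bash
python3 -m creep '[[0.03,0,0,0],[0.03,0,0,0],[0.03,0,0,0],[0.03,0,0,0],[0,0,0,0],[0,0,0,0],[0,0,0,0],[0,0,0,0],[0,0,0,0],[0,0,0,0]]'; python3 st.py
```

```text
t: 18.5
eef_pos: [0.4825, 0.3612, 0.1326]
tool_rot: [[-0.855, 0.068, 0.514], [0.068, 0.998, -0.018], [-0.514, 0.019, -0.858]]
wrist_force: [1.8, -2.2, 6.4]
gripper_width: 0.0323
grasp_force: 64.7
q [ 0.693   0.3108 -0.6679  0.1717 -0.3495  0.6907] p [0.4825 0.3612 0.1326] z [ 0.5137 -0.0184 -0.8578] tilt 30.934621650307534 az -2.056373484623832 y az 86.12274054729255
```

```bash
python3 -m creep '[[0,0,0,0],[0,0,0,0],[0,0,0,0],[0,0,0,0],[0,0,0,0],[0,0,0,0],[0,0,0,0],[0,0,0,0],[0,0,0,0],[0,0,0,0]]' 1; python3 -m creep '[[0,0,-0.1,0],[0,0,-0.3,0],[0,0,-0.5,0],[0,0,-0.7,0],[0,0,-0.8,0],[0,0,-0.8,0],[0,0,-0.8,0],[0,0,-0.8,0],[0,0,-0.8,0],[0,0,-0.8,0]]'; python3 -m creep '[[0,0,-0.8,0],[0,0,-0.8,0],[0,0,-0.8,0],[0,0,-0.8,0],[0,0,-0.6,0],[0,0,-0.4,0],[0,0,-0.2,0],[0,0,0,0],[0,0,0,0],[0,0,0,0]]'; python3 - <<'E'
from plant import arm
import cv2,pickle,numpy as np
d={n:arm.camera(n) for n in("side","top")};pickle.dump(d,open("cam4.pkl","wb"))
a=d["side"]["image"][130:300,190:360,::-1];b=d["top"]["image"][120:260,210:360,::-1]
z=np.zeros((560,800,3),np.uint8)
a=cv2.resize(a,None,fx=2.6,fy=2.6,interpolation=3);b=cv2.resize(b,None,fx=2.3,fy=2.3,interpolation=3)
z[:a.shape[0],:a.shape[1]]=a;z[:b.shape[0],450:450+b.shape[1]]=b
cv2.imwrite("pics/g6.png",z)
E
```

```text
t: 19.5
eef_pos: [0.4788, 0.3608, 0.1293]
tool_rot: [[-0.86, 0.066, 0.506], [0.066, 0.998, -0.018], [-0.506, 0.018, -0.862]]
wrist_force: [-0.3, -0.4, -0.2]
gripper_width: 0.0856
grasp_force: 0.0
t: 20.5
eef_pos: [0.3807, 0.364, 0.2965]
tool_rot: [[-0.86, 0.065, 0.507], [0.066, 0.998, -0.017], [-0.507, 0.019, -0.862]]
wrist_force: [0.5, 0.5, 0.3]
gripper_width: 0.0856
grasp_force: 0.0
t: 21.5
eef_pos: [0.3147, 0.3662, 0.4079]
tool_rot: [[-0.86, 0.066, 0.506], [0.065, 0.998, -0.019], [-0.506, 0.017, -0.863]]
wrist_force: [-0.4, -0.6, -0.2]
gripper_width: 0.0854
grasp_force: 0.0
```

View pics/g6.png

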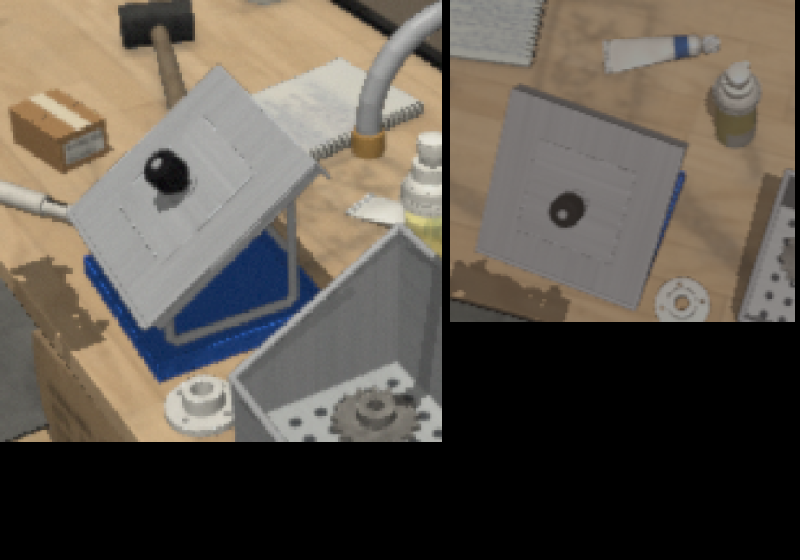

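The cover lies by itself, knob up: knob at side half (167,172) and top half (567,210), corners clear. I'll triangulate the final pose.

```bash
python3 - <<'E'
from h import *
import pickle
np.set_printoptions(precision=1,suppress=True)
d=pickle.load(open("cam4.pkl","rb"));s,t=d["side"],d["top"]
S=lambda u,v:(190+(u+.5)/2.6-.5,130+(v+.5)/2.6-.5);T=lambda u,v:(210+(u-449.5)/2.3-.5,120+(v+.5)/2.3-.5)
a,b=np.radians(-4.2),np.radians(35);y=np.array([-np.sin(a),np.cos(a),0]);x=np.array([np.cos(a)*np.cos(b),np.sin(a)*np.cos(b),np.sin(b)]);F=np.c_[x,y,np.cross(x,y)]
for n,p,q in [("knob",(167,172),(567,210)),("RL",(219,65),(517,86)),("RR",(314,168),(685,145)),("FR",(150,327),(638,307)),("FL",(70,212),(480,250))]:
    P,e=tri((s,t),(S(*p),T(*q)));print(n,F.T@(P-np.array([.488,.36,.122]))*1e3,"err",e*1e3)
E
```

```text
knob [ 2.  -2.5 28.9] err 1.0699489421016364
RL [102.2  88.3   2.9] err 2.0078517730719008
RR [ 95.5 -97.   -5.1] err 3.05999420210117
FR [-92.9 -98.7   3.2] err 1.1936700068896064
FL [-91.4  89.6   4.8] err 0.6972843226471214
```

The final pose is within about 3 mm of the rack seat: knob at (2, -2.5, 28.9) mm against the nominal (0, 0, 29), with the sheet flat on both bars. I'll hand in.

```bash
python3 -c "
from plant import arm
print(arm.close_job())"
```

```text
the job is handed in; nothing more can be done
None
```

The cover is off the tub and on the drip rack, knob side up, about 3 mm from its seat and lying on both bars, and the job is handed in; the lip is by measurement behind the upper bar (that bar is out of view), and I moved neither the bottle nor the flange.

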